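# Press a camera lens barrel into the sprung V saddle of its checking stand

### The job

Lift the black lens barrel out of its cradle and seat it gently in the blue V saddle of the checking stand, midway along it and with its glass front towards the stand's yellow lamp. Press it straight down, resting on both sides of the V, until the sprung saddle has sunk about 5 mm, half of its travel, and finish while still holding it pressed there. Leave the dishes, the pen and the bottle where they are.

Things in the scene. Friction and masses are not known exactly. Their poses are not given: they have to be found in the camera images.
- barrel_center (a point): centre of the lens barrel, half-way along its axis: a loose black cylinder 40 mm in diameter and 120 mm long, about 0.28 kg, with a 16 mm wide brass band round its middle, a white ring and a pale blue glass at its front end and a steel disc at its rear end. Own x axis = barrel axis, pointing to the glass front. It may be rolled about x. At the start it lies level in the cradle, its axis 34 mm above the bench
- barrel_front (a point): centre of the barrel's glass front face, on the barrel axis, 60 mm from the barrel's centre along +x of the barrel
- barrel: the lens barrel itself; its origin and axes are those of barrel_center
- cradle: fixed white plate 120 x 56 mm, 6 mm thick, with two black rubber rests (each 22 mm long, 56 mm wide, top at 18 mm with a shallow groove at 14 mm) at 42 mm either side of the middle along its x axis; origin at the centre of its underside. The barrel lies along its x axis, up to 5 mm off the middle. Between the two rests the 62 mm long middle of the barrel is free on both sides, down to 6 mm above the bench
- stand: fixed checking stand: aluminium base plate 150 x 90 x 12 mm on the bench, origin at the centre of its underside; x axis along the V, pointing to the lamp. The lamp is a grey block 50 mm wide and 74 mm high standing at x = 89 to 103 mm of the stand, with a yellow round window facing the V. The blue V saddle rides on springs above the base: two blue 90 degree notches, each 20 mm long, centred 38 mm either side of v_seat along x
- v_seat (a point): point of the V saddle where the centre of a fully seated barrel lies, midway along the V: 70 mm above the bench while the saddle is up, sinking with it. x axis along the V towards the lamp, y across to the left, z up. The V's slopes stand at 45 degrees, bottom 28 mm below this point, upper edges 5 to 11 mm below it and 23 to 29 mm to either side; the 56 mm long gap between the notches is clear for fingers down to 34 mm below it
- saddle (a joint): how far the V saddle is pressed down, m: 0 at rest (up), 0.010 at its stop; springs up again. Spring about 2 N per mm: the barrel's own weight sinks it about 1 mm; 5 mm takes about 8 N of push besides that weight. Its left (+y) slopes are called saddle_c1 and saddle_c2, its right ones saddle_c3 and saddle_c4
- carriage (a joint): how far the V saddle has floated sideways on its carriage, m: 0 = middle of the stand, positive to the left (+y of the stand), free range 0.004 either way, about 0.4 N per mm back to the middle; so the V shifts by itself to centre under a barrel that comes down a little off the middle
- dishes: bystander: two stacked clear culture dishes with beige agar, 90 mm across, 31 mm high together; origin at the centre of the underside
- pen: bystander: teal and black marker pen lying on the bench, 138 mm long along its x axis, 12 mm thick; origin at the underside of its middle
- bottle: bystander: amber bottle with white cap, 52 mm in diameter, 110 mm high; origin at the centre of its underside

How it is judged:
By the outcome, as a careful person would: the job done as asked, in the order asked, and still so for the second after the job is handed in, while the arm keeps its last pose, push and grip.
It also fails if it takes over 38 s, if anything falls off the work surface, if the arm or the gripper's body presses on something with over 40 N, if the wrist force passes 120 N, or if a joint passes its speed limit or range.

### The arm

A 6-joint arm with a two-finger parallel gripper is mounted at the origin on the work surface. World frame = base frame: x ahead of the robot, y to its left, z up, the work surface at z = 0. Lengths are in mm, angles in rad, forces in N, time in s.
With the tool pointing down it reaches from about 275 to 1000 mm from the base axis. Payload 8.4 kg.
Tool frame: the origin (TCP) lies midway between the tips of the shut fingers; the grasp point (between the pads) lies 19 mm behind it; z points along the fingers, y is the line along which they close (so a half turn about z gives the same grasp; the last joint's range is limited). The gripper opens to 85 mm and grips with 20 to 120 N. Pads are 22 mm wide; open, the fingers measure 114 mm over their backs; the gripper's body (76 mm by 85 mm) begins 54 mm behind the grasp point. The pads swing forward as they close: fully open they stand 13 mm farther back than shut.
Start: joints at [-1.23, 0.353, 1.633, -0, 1.155, -0.002], TCP at [210.077, -588.639, 207.481] pointing down, gripper open.
Joint ranges: [-2.63, 2.63], [-0.92, 2.1], [0.06, 2.66], [-1.3, 4.44], [0, 2.69], [-3.02, 3.02]. Speed limits (rad/s): [2.22, 2.22, 2.79, 3.14, 3.14, 3.14].

### API

Orientations are given as [roll, pitch, yaw] about the fixed x, y, z axes, in that order (R = Rz(yaw) Ry(pitch) Rx(roll)).
In Python, from rig import r gives the robot as it stands.
- The arm moves only by the shell command python3 -m inch 'ROWS' [OPENING] [FORCE]. ROWS is JSON, a list that holds one entry, the list of rows, each a list of 6 numbers: the shift along the tool's x, y, z scaled (see below), then the turn, a rotation vector about the tool's x, y, z scaled (see below). In form: [[[tx, ty, tz, wx, wy, wz], ...]]. A call has 1 to 8 rows; each row is the pose to reach, as a shift and turn from the pose commanded when the call began, along the tool's axes at that moment, turning the shorter way round; what a row does not reach only later rows make up. The controller multiplies each number of a shift by 20 cm and each number of a turn by pi rad. A row lasts 1/12 s, in which the tool goes at most 41.7 mm and 7.16 degrees, less where a joint would pass 70% of its speed; a pose out of reach is approached as far as the arm can. A call with a number of a shift or a turn outside -1 to 1 is refused whole. A call with a gripper value outside its range is refused whole. OPENING is the gripper's target within -1 to 1 (fully open at 1, half-way at 0, shut at -1), set as the call begins (- or left out, the last holds). The fingers move at their own pace and stop on an object; FORCE is the grip in N (left out, the last holds). Time passes only in rows, so rows that repeat a pose let the fingers close. It gives the time, the measured TCP pose, the force, the opening and the grip force at its end, in the units of the state.
- r.sense(): the state, without advancing time (a new reading comes with each control period).
- r.grab_frame(name): name is "scene" or "top" or "wrist"; returns the picture (400x640x3 uint8, red, green, blue); there is no depth.
- r.camera_info(name): a dict with "K" (3x3 intrinsics, pixels), "rvec" (rotation vector, rad) and "tvec" (3), from world to camera coordinates, as OpenCV has them; the wrist camera has in their place "mount" (4x4, takes a point from camera to tool coordinates, whose origin is the TCP and whose axes are the flange's). Camera axes: x right, y down, z forward; pixel columns grow to the right and rows downward; lengths in mm; the calibration is good to about 2 mm. A picture is of the moment at which its call begins: read the wrist's pose just before it. camera_info takes no time and is no camera call.
- r.sign_off(): hands the job in; it is judged then, once.
The state is a dict: "clock": time; "qpos": joint angles; "qvel": joint speeds; "joint_efforts": joint torques, N m; "eef_pos": TCP position; "tcp_rot": TCP orientation; "contact_force": force on the tool from outside, world axes, zero at the start; "wrist_torque": the same for the moment, N m; "opening": opening from 0.0 (shut) to 1.0 (fully open); "grasp_force": force on a finger pad.
Only numpy, scipy, OpenCV 4.12 (cv2) and the standard library are available. Lean on these libraries where they do the work, as an engineer would, in place of code of your own. Each camera call takes 0.05 s, during which the arm holds its last target. There are 200 camera calls.

## Working session

There is one attempt and no reset: what is moved stays moved. The work goes in short steps, Python scripts to look and compute and a shell command to move; the robot and the scene stay as the last step left them, time stands still between calls to the robot, and variables do not carry over. Pictures are saved under pics/ and viewed, at most 10 in all, crops included, and the job is handed in when it is done.

```bash
mkdir -p pics; python3 - <<'E'
from rig import r
import cv2
print(r.sense())
for n in("scene","top"):
    cv2.imwrite(f"pics/{n}0.png",r.grab_frame(n)[:,:,::-1]); print(n,r.camera_info(n))
print(r.camera_info("wrist"))
E
```

```text
{'clock': 0.0, 'qpos': array([-1.23037880e+00,  3.53634794e-01,  1.63414723e+00, -2.69672502e-05,
        1.15524062e+00, -2.38306023e-03]), 'qvel': array([-0.001827  , -0.00061088, -0.0004203 ,  0.00079517,  0.00231189,
        0.00080423]), 'joint_efforts': array([-1.81647782e-03, -6.05249548e+01, -3.42062938e+01, -1.28890847e-04,
        9.38151759e-03,  9.11504139e-05]), 'eef_pos': array([ 209.90290025, -588.13445958,  206.76446304]), 'tcp_rot': array([-3.14016260e+00,  2.12487006e-05,  3.42811504e-01]), 'contact_force': array([-0.98220609,  0.00498298,  0.35644773]), 'wrist_torque': array([ 0.04789547, -0.03069823, -0.0429218 ]), 'grasp_force': 0.0, 'opening': 1.000791106186561}
scene {'K': array([[477.49122261,   0.        , 312.0294348 ],
       [  0.        , 477.49122261, 196.96991602],
       [  0.        ,   0.        ,   1.        ]]), 'rvec': array([ 2.03775198,  1.59305422, -0.5461106 ]), 'tvec': array([ -29.13715194, -398.69613364, 1485.89194077])}
top {'K': array([[449.0541336 ,   0.        , 314.41542914],
       [  0.        , 449.0541336 , 206.71076699],
       [  0.        ,   0.        ,   1.        ]]), 'rvec': array([ 2.18136355, -2.1784735 ,  0.02581207]), 'tvec': array([ -81.42221418,  561.19533914, 1173.68316364])}
{'K': array([[330.58762744,   0.        , 320.85757394],
       [  0.        , 330.58762744, 199.4801282 ],
       [  0.        ,   0.        ,   1.        ]]), 'mount': array([[-8.60687645e-04, -9.63837788e-01, -2.66488231e-01,
         6.74634694e+01],
       [ 9.99999018e-01, -1.12419823e-03,  8.36276827e-04,
         9.04273490e-02],
       [-1.10562080e-03, -2.66487250e-01,  9.63837810e-01,
        -1.66396274e+02],
       [ 0.00000000e+00,  0.00000000e+00,  0.00000000e+00,
         1.00000000e+00]])}
```

View pics/top0.png

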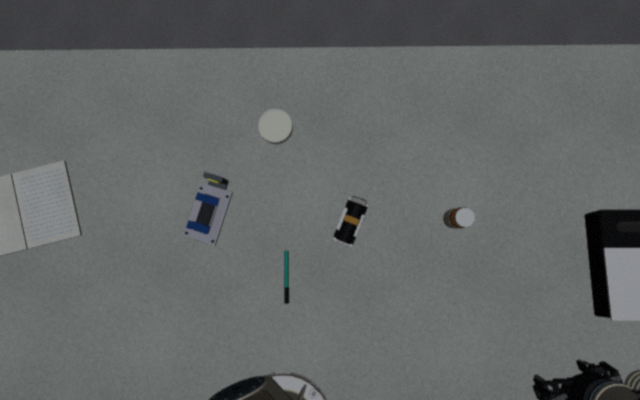

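View pics/scene0.png

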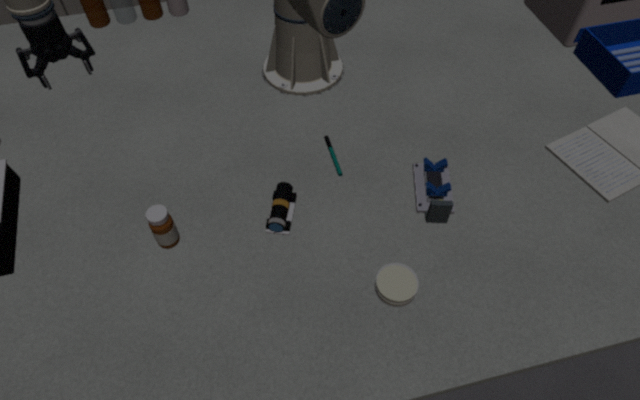

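The top view shows the barrel's brass band at about (351,219) with its front end up at (357,200). The stand's V is at about (206,213) and its lamp at (216,181). The dishes are at (275,126), the pen at (286,277) and the bottle at (460,217). The scene view puts the glass front at (277,228), on the far side from the robot.

```bash
cat > h.py <<'E'
from rig import r
import numpy as np, cv2
from scipy.spatial.transform import Rotation as Ro
def cam(n,s=None):
    c=r.camera_info(n)
    if "mount" in c:
        s=s or r.sense(); T=np.eye(4); T[:3,:3]=Ro.from_euler('xyz',s["tcp_rot"]).as_matrix(); T[:3,3]=s["eef_pos"]
        W=T@c["mount"]; return c["K"],W[:3,:3],W[:3,3]
    R=cv2.Rodrigues(c["rvec"])[0]; return c["K"],R.T,-R.T@c["tvec"]
def ray(C,u,v,z):
    K,R,o=C; d=R@np.linalg.solve(K,[u,v,1.]); return o+d*(z-o[2])/d[2]
def proj(C,p):
    K,R,o=C; q=K@(R.T@(np.asarray(p,float)-o)); return q[:2]/q[2]
def togo(p,yaw):
    """rows' shift (scaled) and turn for TCP to p pointing down with yaw"""
    s=r.sense(); A=Ro.from_euler('xyz',s["tcp_rot"]); B=Ro.from_euler('xyz',[np.pi,0,yaw])
    print("shift",np.round(A.inv().apply(np.array(p)-s["eef_pos"])/200,4),"turn",np.round((A.inv()*B).as_rotvec()/np.pi,4), "now",np.round(s["eef_pos"],1),np.round(s["tcp_rot"],3),s["clock"])
E
python3 - <<'E'
from h import *
im=cv2.imread("pics/top0.png")
a=cv2.resize(im[160:260,180:260],None,fx=5,fy=5,interpolation=2); b=cv2.resize(im[180:260,320:380],None,fx=5,fy=5,interpolation=2)
b=cv2.copyMakeBorder(b,0,100,0,0,0); cv2.imwrite("pics/c0.png",cv2.convertScaleAbs(np.hstack([a,b]),alpha=1.8))
C=cam("top")
for n,u,v,z in [("band",351,219,54),("front",357,200,34),("vseat",206,213,50),("lamp",216,181,74),("dish",275,126,31),("bottle",465,217,110)]: print(n,ray(C,u,v,z).round(1))
E
```

```text
band [ 527.9 -175.1   54. ]
front [ 577.7 -191.8   34. ]
vseat [543. 198.  50.]
lamp [623.2 167.2  74. ]
dish [773.5  23.3  31. ]
bottle [ 531.6 -445.6  110. ]
```

View pics/c0.png

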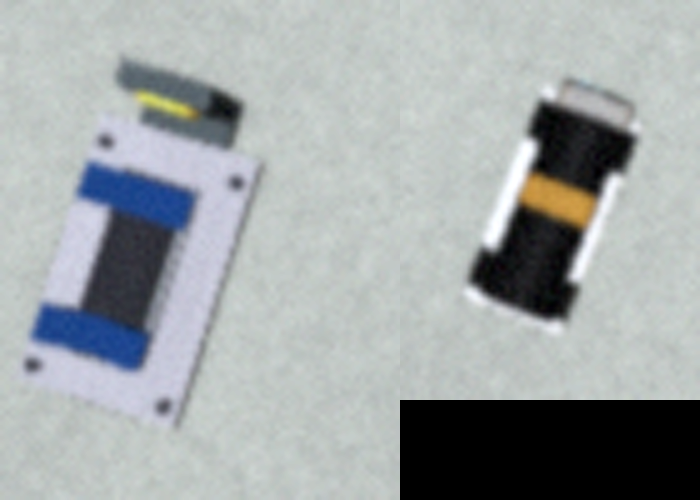

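```bash
python3 - <<'E'
from h import *
C=cam("top")
print(ray(C,351.4,220,52),ray(C,202.4,213.4,60),ray(C,208.4,213.6,12))
togo([526,-177,200],-0.36)
E
```

```text
[ 525.39482903 -176.19071331   52.        ] [541.54739997 204.5746201   60.        ] [542.86112904 201.95617301  12.        ]
shift [ 2.1795 -1.405   0.0359] turn [-4.000e-04  1.000e-04  2.237e-01] now [ 209.9 -588.2  206.8] [-3.14  -0.     0.343] 0.1
```

```bash
python3 -m inch '[[[0.2,-0.13,0,0,0,0],[0.4,-0.26,0,0,0,0],[0.6,-0.39,0,0,0,0],[0.8,-0.52,0,0,0,0],[1,-0.65,0,0,0,0],[1,-0.65,0,0,0,0]]]' 1
python3 -m inch '[[[0.2,-0.13,0,0,0,0.03],[0.4,-0.26,0,0,0,0.06],[0.6,-0.39,0,0,0,0.09],[0.8,-0.52,0,0,0,0.12],[1,-0.65,0,0,0,0.15],[1,-0.7,0,0,0,0.18],[1,-0.7,0.03,0,0,0.21],[1,-0.7,0.03,0,0,0.224]]]'
python3 -c "
from h import *
togo([526,-177,200],-0.36)"
```

```text
clock: 0.6
eef_pos: [355.8, -396.2, 207.2]
tcp_rot: [-3.141, -0.0, 0.343]
contact_force: [0.0, -0.8, -0.1]
opening: 1.001
grasp_force: 0.0
clock: 1.27
eef_pos: [496.4, -197.4, 200.4]
tcp_rot: [-3.141, 0.002, -0.362]
contact_force: [-0.0, -0.3, -1.3]
opening: 1.0
grasp_force: 0.0
shift [ 0.102 -0.148  0.002] turn [-0.0001  0.0005 -0.0008] now [ 496.4 -197.4  200.4] [-3.141e+00  2.000e-03 -3.620e-01] 1.2667
```

```bash
python3 -m inch '[[[0.05,-0.07,0,0,0,0],[0.1,-0.148,0,0,0,0],[0.1,-0.148,0,0,0,0],[0.1,-0.148,0,0,0,0],[0.1,-0.148,0,0,0,0]]]'
python3 - <<'E'
from h import *
s=r.sense(); im=r.grab_frame("wrist"); cv2.imwrite("pics/w1.png",im[:,:,::-1]); np.save("w1.npy",np.r_[s["eef_pos"],s["tcp_rot"]])
E
```

```text
clock: 1.68
eef_pos: [524.6, -179.3, 201.1]
tcp_rot: [3.141, 0.001, -0.361]
contact_force: [-0.5, 0.5, -0.2]
opening: 1.001
grasp_force: 0.0
```

View pics/w1.png

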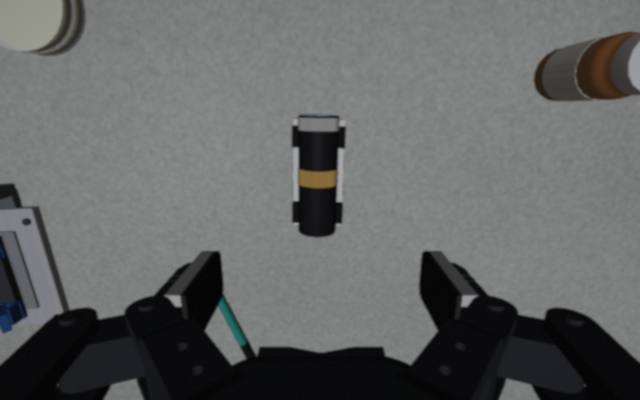

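The barrel's band is centred at (318,179). The front edge is at (319,115) and the rear edge at (317,236), so the barrel is nearly in line with the tool's x.

```bash
python3 - <<'E'
from h import *
p=np.load("w1.npy"); C=cam("wrist",dict(eef_pos=p[:3],tcp_rot=p[3:]))
im=cv2.cvtColor(cv2.imread("pics/w1.png"),cv2.COLOR_BGR2HSV)
m=cv2.inRange(im[100:240,280:360],(8,110,60),(25,255,255)); c=cv2.connectedComponentsWithStats(m); i=1+c[2][1:,4].argmax(); u,v=c[3][i]+[280,100]; print(c[2][i],u,v)
b=ray(C,u,v,53); print("band",b)
g=cv2.cvtColor(cv2.imread("pics/w1.png"),cv2.COLOR_BGR2GRAY)
for v in (150,160,200): print(v,g[v,292:348:1])
f=ray(C,319,131,54);k=ray(C,317.5,222,54);d=f-k;print(f,k,np.arctan2(d[1],d[0]),np.linalg.norm(d))
E
```

```text
[ 19  69  37  20 646] 317.0603715170279 178.74613003095976
band [ 527.23510656 -176.67217505   53.        ]
150 [134 149 161 164 163 149 113  64  23  11  15  13  15  15  16  17  16  19
  21  21  23  25  26  27  30  29  29  28  26  24  22  20  19  19  18  18
  16  16  17  14  14  14  11  11  31  77 127 154 162 163 160 153 142 134
 133 131]
160 [136 149 161 164 163 150 113  62  24  13  13  14  15  15  16  16  17  18
  20  21  23  25  26  28  28  28  28  26  25  23  21  20  19  19  18  16
  16  15  14  13  13  13  10  15  44  91 134 158 164 164 156 140 128 126
 126 127]
200 [122 129 139 142 142 130  98  54  21  13  13  16  16  18  18  17  20  19
  19  21  23  23  24  25  25  24  24  23  21  21  19  18  18  17  17  15
  14  14  14  12  11   9  21  59 105 140 156 161 160 155 144 134 130 129
 129 131]
[ 569.12762374 -194.5964646    54.        ] [ 485.93859706 -161.40090605   54.        ] -0.3796765400025032 89.56762399093242
```

```bash
python3 - <<'E'
from h import *
p=np.load("w1.npy"); C=cam("wrist",dict(eef_pos=p[:3],tcp_rot=p[3:]))
a=ray(C,318.2,150,36);b=ray(C,317.2,200,36);d=a-b;print(a,b,np.arctan2(d[1],d[0]))
K=ray(C,317.6,178.7,36);print(K)
togo([527,-176.7,60],-0.377)
E
```

```text
[ 550.91652127 -186.73734209   36.        ] [ 502.82167795 -167.32675099   36.        ] -0.3835972483281329
[ 523.80349221 -175.76613443   36.        ]
shift [ 0.0075 -0.0176  0.706 ] turn [0.0001 0.0003 0.0051] now [ 524.5 -179.5  201.2] [ 3.141e+00  1.000e-03 -3.610e-01] 1.7333
```

```bash
python3 -m inch '[[[0.008,-0.016,0.15,0,0,0.006],[0.008,-0.016,0.3,0,0,0.006],[0.008,-0.016,0.45,0,0,0.006],[0.008,-0.016,0.6,0,0,0.006],[0.008,-0.016,0.7,0,0,0.006],[0.008,-0.016,0.7,0,0,0.006],[0.008,-0.016,0.7,0,0,0.006]]]'
python3 -c "
from h import *
togo([527,-177,12],-0.38)"
```

```text
clock: 2.32
eef_pos: [526.7, -177.0, 61.0]
tcp_rot: [3.141, 0.002, -0.38]
contact_force: [1.0, -0.6, 0.5]
opening: 1.005
grasp_force: 0.0
shift [ 0.0018 -0.0006  0.2449] turn [ 0.0001  0.0008 -0.0001] now [ 526.7 -177.    61. ] [ 3.141e+00  2.000e-03 -3.800e-01] 2.3167
```

```bash
python3 -m inch '[[[0.002,0,0.06,0,0,0],[0.002,0,0.12,0,0,0],[0.002,0,0.18,0,0,0],[0.002,0,0.24,0,0,0],[0.002,0,0.242,0,0,0],[0.002,0,0.242,0,0,0]]]'
python3 -m inch '[[[0,0,0,0,0,0],[0,0,0,0,0,0],[0,0,0,0,0,0],[0,0,0,0,0,0],[0,0,0,0,0,0],[0,0,0,0,0,0],[0,0,0,0,0,0],[0,0,0,0,0,0]]]' -1 50
```

```text
clock: 2.82
eef_pos: [527.5, -176.7, 12.1]
tcp_rot: [3.141, 0.002, -0.38]
contact_force: [0.1, -0.6, 0.3]
opening: 0.997
grasp_force: 0.0
clock: 3.48
eef_pos: [528.6, -177.1, 14.0]
tcp_rot: [-3.142, -0.001, -0.38]
contact_force: [-1.6, -0.4, 8.0]
opening: 0.414
grasp_force: 48.4
```

```bash
python3 -m inch '[[[0,0,-0.01,0,0,0],[0,0,-0.04,0,0,0],[0,0,-0.12,0,0,0],[0,0,-0.25,0,0,0],[0,0,-0.4,0,0,0],[0,0,-0.55,0,0,0],[0,0,-0.6,0,0,0],[0,0,-0.6,0,0,0]]]'
python3 - <<'E'
from h import *
s=r.sense(); im=r.grab_frame("wrist")[:,:,::-1]; np.save("w2.npy",np.r_[s["eef_pos"],s["tcp_rot"]])
sc=r.grab_frame("scene")[:,:,::-1]; cv2.imwrite("pics/w2.png",im); cv2.imwrite("pics/sc2.png",sc)
c=cv2.resize(sc[100:250,230:330],None,fx=4,fy=4)[:600]
cv2.imwrite("pics/w2v.png",np.hstack([cv2.resize(im[100:400,120:520],(400,300)),cv2.resize(c,(400,600))[:300]]))
togo([543,203,200],-0.30)
E
```

```text
clock: 4.15
eef_pos: [530.0, -177.6, 135.9]
tcp_rot: [-3.141, -0.005, -0.38]
contact_force: [1.6, -0.5, -3.2]
opening: 0.419
grasp_force: 48.6
shift [-0.633  -1.7921 -0.338 ] turn [-0.      0.0002 -0.0254] now [ 527.7 -176.8  132.3] [ 3.142e+00  1.000e-03 -3.800e-01] 4.25
```

View pics/w2.png

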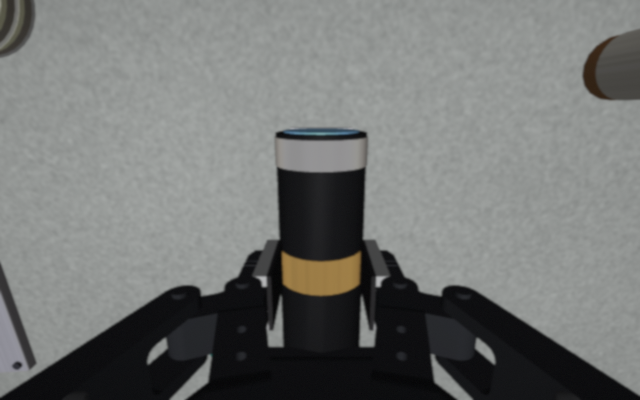

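The lifted barrel is held at its band, with the band's centre at about (321,279) and the glass front at (321,132). Next I'll fit its pose in the hand.

```bash
cat >> h.py <<'E'
def fit(im,lo=180,hi=236,w=None):
    "barrel centre (tool frame), pitch, yaw from wrist picture; also fits limb edges"
    from scipy.optimize import least_squares
    c=r.camera_info("wrist"); C=(c["K"],c["mount"][:3,:3],c["mount"][:3,3])
    g=cv2.GaussianBlur(cv2.cvtColor(im,cv2.COLOR_BGR2GRAY),(0,0),.8).astype(float); hs=cv2.cvtColor(im,cv2.COLOR_BGR2HSV)
    E=[]
    for v in range(lo,hi,6):
        d=np.diff(g[v,240:400]); E.append((v,240.5+d[:80].argmin(),240.5+80+d[80:].argmax()))
    b=[i for i in range(240,320) if 8<=hs[i,321,0]<=25 and hs[i,321,1]>100]; b=(b[0]-.5,b[-1]+.5)
    f=118+np.argmax(np.diff(g[118:160,321])[10:])+10+.5
    t=np.linspace(-1,1,201)*60
    def res(q):
        x,y,z,p,ya=q; R=Ro.from_euler('zy',[ya,p]).as_matrix(); o=np.array([x,y,z])
        e=[]; n=R.T@(C[2]-o); rad=np.hypot(n[1],n[2]); a0=np.arctan2(n[2],n[1]); h=np.arccos(20/rad)
        L=[]
        for s in(-1,1):
            a=a0+s*h; P=o+(R@np.array([t,0*t+20*np.cos(a),0*t+20*np.sin(a)])).T; q2=np.array([proj(C,k) for k in P[[0,-1]]]); L.append(q2)
        L.sort(key=lambda k:k[:,0].mean())
        for v,l,rr in E:
            for m,k in((l,L[0]),(rr,L[1])): e.append(k[0,0]+(v-k[0,1])*(k[1,0]-k[0,0])/(k[1,1]-k[0,1])-m)
        top=np.array([0,20*np.cos(a0),20*np.sin(a0)])
        for xx,v in((60,f),(8,b[0]),(-8,b[1])): e.append(2*(proj(C,o+R@(top+[xx,0,0]))[1]-v))
        return np.array(e)
    s=least_squares(res,[0,0,-20,0,0],loss='soft_l1'); print("E",E[0],E[-1],"band",b,"front",f,"rms",np.sqrt((res(s.x)**2).mean())); print("fit",s.x.round(3)); return s.x
E
python3 -c "
from h import *
fit(cv2.imread('pics/w2.png'))"
```

```text
E (180, np.float64(277.5), np.float64(364.5)) (234, np.float64(279.5), np.float64(362.5)) band (260.5, 296.5) front 139.5 rms 0.8966425107015783
fit [-4.6780e+00  9.9000e-02 -1.7347e+01 -2.9000e-02  3.0000e-03]
```

```bash
python3 - <<'E'
from h import *
im=cv2.imread('pics/w2.png'); g=cv2.cvtColor(im,cv2.COLOR_BGR2GRAY)
print(g[124:150,321], im[255:264,321],im[290:300,321])
c=r.camera_info("wrist"); C=(c["K"],c["mount"][:3,:3],c["mount"][:3,3])
for x,z in((0,-19),(0,-17),(-4.7,-17.3),(-2,-19),(-4,-19)):
  for p in(0,-.03):
    R=Ro.from_euler('y',p).as_matrix(); o=np.array([x,0,z]); a=Ro.from_euler('y',-0.0).as_matrix()
    n=R.T@(C[2]-o);n=n[2]/abs(n[2])
    print(x,z,p,[proj(C,o+R@[k,0,20*n])[1].round(1) for k in(60,8,-8)],[proj(C,o+R@[60,s*20,0])[0].round(1) for s in(-1,1)],[proj(C,o+R@[0,s*20,0])[0].round(1) for s in(-1,1)])
E
```

```text
[152 152 145 125 100  78  69  75 110 142 128  80  43  36  40  55  94 131
 145 147 147 147 147 147 147 147] [[ 34  32  33]
 [ 35  33  33]
 [ 34  32  31]
 [ 34  33  32]
 [ 34  34  36]
 [ 38  50  59]
 [ 50  82 103]
 [ 65 113 141]
 [ 69 123 154]] [[ 70 125 156]
 [ 71 125 156]
 [ 70 125 156]
 [ 70 123 154]
 [ 66 116 145]
 [ 56  94 116]
 [ 41  59  72]
 [ 33  35  37]
 [ 30  29  29]
 [ 31  29  29]]
0 -19 0 [np.float64(129.0), np.float64(255.6), np.float64(289.6)] [np.float64(274.5), np.float64(366.3)] [np.float64(279.2), np.float64(361.8)]
0 -19 -0.03 [np.float64(127.2), np.float64(254.0), np.float64(288.6)] [np.float64(275.1), np.float64(365.7)] [np.float64(279.2), np.float64(361.8)]
0 -17 0 [np.float64(128.7), np.float64(253.6), np.float64(287.2)] [np.float64(275.1), np.float64(365.7)] [np.float64(279.7), np.float64(361.4)]
0 -17 -0.03 [np.float64(126.9), np.float64(252.0), np.float64(286.2)] [np.float64(275.6), np.float64(365.1)] [np.float64(279.7), np.float64(361.4)]
-4.7 -17.3 0 [np.float64(141.2), np.float64(264.0), np.float64(297.1)] [np.float64(275.4), np.float64(365.4)] [np.float64(280.0), np.float64(361.1)]
-4.7 -17.3 -0.03 [np.float64(139.3), np.float64(262.4), np.float64(296.1)] [np.float64(275.9), np.float64(364.9)] [np.float64(280.0), np.float64(361.1)]
-2 -19 0 [np.float64(134.4), np.float64(260.0), np.float64(293.7)] [np.float64(274.7), np.float64(366.1)] [np.float64(279.4), np.float64(361.7)]
-2 -19 -0.03 [np.float64(132.5), np.float64(258.4), np.float64(292.8)] [np.float64(275.2), np.float64(365.6)] [np.float64(279.4), np.float64(361.7)]
-4 -19 0 [np.float64(139.8), np.float64(264.3), np.float64(297.8)] [np.float64(274.8), np.float64(365.9)] [np.float64(279.5), np.float64(361.6)]
-4 -19 -0.03 [np.float64(137.8), np.float64(262.7), np.float64(296.9)] [np.float64(275.4), np.float64(365.4)] [np.float64(279.5), np.float64(361.6)]
```

```bash
python3 -m inch '[[[-0.03,-0.1,-0.1,0,0,0],[-0.1,-0.25,-0.2,0,0,-0.005],[-0.15,-0.4,-0.3,0,0,-0.01],[-0.2,-0.55,-0.34,0,0,-0.015],[-0.25,-0.7,-0.34,0,0,-0.02],[-0.3,-0.85,-0.34,0,0,-0.025],[-0.33,-0.95,-0.34,0,0,-0.025]]]'
python3 -c "
from h import *
togo([543,203,200],-0.30)"
```

```text
clock: 4.83
eef_pos: [535.9, 26.4, 198.8]
tcp_rot: [3.141, 0.004, -0.3]
contact_force: [0.6, 0.3, -3.6]
opening: 0.409
grasp_force: 49.2
shift [-0.2266 -0.854  -0.0055] turn [0.0002 0.0011 0.0001] now [535.9  26.4 198.8] [ 3.141  0.004 -0.3  ] 4.8333
```

```bash
python3 -m inch '[[[-0.06,-0.1,0,0,0,0],[-0.15,-0.25,0,0,0,0],[-0.22,-0.4,0,0,0,0],[-0.22,-0.4,0,0,0,0],[-0.22,-0.4,0,0,0,0],[-0.22,-0.4,0,0,0,0]]]'
python3 - <<'E'
from h import *
s=r.sense(); im=r.grab_frame("wrist")[:,:,::-1]; np.save("w3.npy",np.r_[s["eef_pos"],s["tcp_rot"]])
cv2.imwrite("pics/w3.png",im); cv2.imwrite("pics/w3c.png",cv2.resize(im[60:310,60:320],None,fx=2.3,fy=2.3,interpolation=2))
fit(im); print(s["eef_pos"],s["tcp_rot"])
E
```

```text
clock: 5.33
eef_pos: [518.1, 113.1, 199.2]
tcp_rot: [3.14, 0.003, -0.3]
contact_force: [1.5, 0.8, -4.0]
opening: 0.413
grasp_force: 49.3
E (180, np.float64(277.5), np.float64(364.5)) (234, np.float64(279.5), np.float64(362.5)) band (259.5, 296.5) front 139.5 rms 1.2097626017093737
fit [-5.0490e+00  3.2600e-01 -1.7105e+01 -4.3000e-02 -2.0000e-03]
[518.09304355 113.07800311 199.24921515] [ 3.13970422e+00  2.51809307e-03 -3.00244987e-01]
```

View pics/w3c.png

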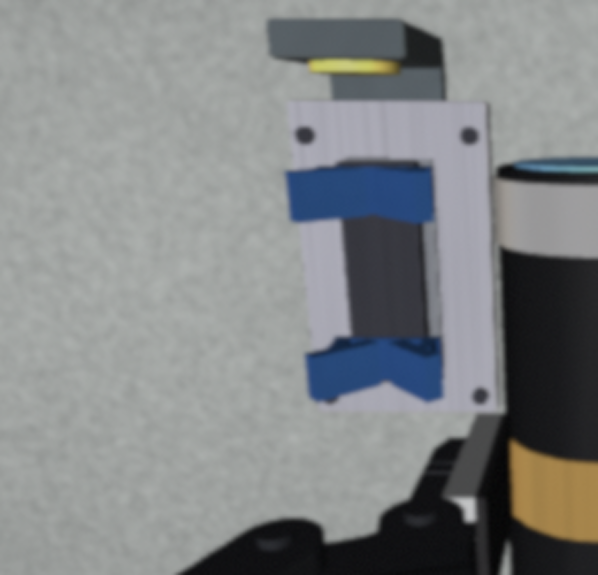

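The crop shows the stand at upper left, with the lamp at its top edge (yellow window at crop (353,66)). The base corners are at crop (290,102), (488,104) and (497,410). The notches' outer corners are at (287,171), (433,167), (292,220), (435,222), (306,352), (312,400) and (441,400). I'll fit the stand's pose to these.

```bash
python3 - <<'E'
from h import *
from scipy.optimize import least_squares
p=np.load("w3.npy"); C=cam("wrist",dict(eef_pos=p[:3],tcp_rot=p[3:]))
M=[((290,102),(75,45,12)),((488,104),(75,-45,12)),((497,410),(-75,-45,12)),
((287,171),(48,29,59)),((292,220),(28,29,59)),((306,352),(-28,29,59)),((312,400),(-48,29,59)),((433,167),(48,-29,59)),((435,222),(28,-29,59)),((441,400),(-48,-29,59))]
def pt(q,P):return np.r_[q[:2]+Ro.from_euler('z',q[2]).as_matrix()[:2,:2]@P[:2],P[2]]
def res(q,M=M): return np.concatenate([proj(C,pt(q,np.array(P,float)))-np.array([60+(m[0]+.5)/2.3-.5,60+(m[1]+.5)/2.3-.5]) for m,P in M])
for S in (M,M[:3],M[3:]):
    s=least_squares(res,[543,203,-.3],args=(S,),loss='soft_l1',x_scale=[1,1,.01]); print(s.x.round(3),res(s.x,S).reshape(-1,2).round(1).tolist())
print(60+353/2.3,60+66/2.3)
E
```

```text
[ 5.42941e+02  2.04989e+02 -3.09000e-01] [[-1.6, -0.6], [0.1, -0.7], [0.3, 2.1], [-0.0, -0.2], [-0.0, 0.4], [-0.3, 0.5], [-1.0, -1.1], [0.2, 2.1], [0.4, 0.0], [1.7, -0.7]]
[ 5.42594e+02  2.04879e+02 -3.12000e-01] [[-1.2, -0.4], [0.5, -0.3], [0.3, 2.4]]
[ 5.43057e+02  2.04955e+02 -3.06000e-01] [[-0.2, -0.2], [-0.1, 0.4], [-0.2, 0.5], [-0.8, -1.1], [0.0, 1.8], [0.3, -0.2], [1.8, -0.9]]
213.47826086956522 88.69565217391305
```

```bash
python3 -c "
from h import *
togo([546.6,203.1,120],-0.308)"
```

```text
shift [ 0.0011 -0.4743  0.3975] turn [0.0005 0.0006 0.0021] now [518.4 112.6 199.6] [ 3.14e+00  2.00e-03 -3.01e-01] 5.3833
```

```bash
python3 -m inch '[[[0,-0.1,0,0,0,0],[0,-0.25,0,0,0,0.002],[0,-0.38,0.05,0,0,0.002],[0,-0.475,0.15,0,0,0.002],[0,-0.475,0.28,0,0,0.002],[0,-0.475,0.4,0,0,0.002],[0,-0.475,0.4,0,0,0.002],[0,-0.475,0.4,0,0,0.002]]]'
python3 - <<'E'
from h import *
togo([546.6,203.1,62],-0.308)
im=r.grab_frame("wrist")[:,:,::-1]; cv2.imwrite("pics/w4.png",im); fit(im)
E
```

```text
clock: 6.05
eef_pos: [546.4, 202.6, 119.7]
tcp_rot: [3.139, 0.003, -0.309]
contact_force: [0.2, 0.4, -3.1]
opening: 0.412
grasp_force: 49.4
shift [ 0.0013 -0.0034  0.2886] turn [ 0.0008  0.0009 -0.0003] now [546.4 202.6 119.7] [ 3.139e+00  3.000e-03 -3.090e-01] 6.05
E (180, np.float64(277.5), np.float64(364.5)) (234, np.float64(279.5), np.float64(362.5)) band (260.5, 296.5) front 139.5 rms 0.8733126480087505
fit [-4.7930e+00  1.2100e-01 -1.7292e+01 -3.3000e-02  3.0000e-03]
```

View pics/w4.png

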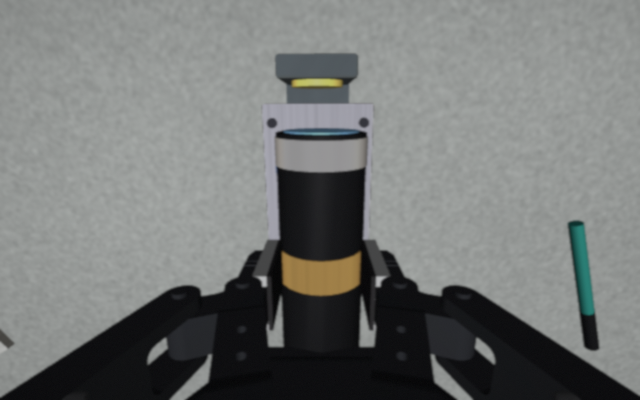

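The barrel is centred at u≈321 and lies parallel to the stand. The base edges run from 264 to 373 (centre 318.5) and the lamp from 275 to 358 (centre 316.5). That puts the stand about 2 mm to tool −y, so I'll correct for that on the way down.

```bash
python3 -m inch '[[[0.001,-0.01,0.06,0.001,0.001,0],[0.001,-0.01,0.12,0.001,0.001,0],[0.001,-0.01,0.18,0.001,0.001,0],[0.001,-0.01,0.24,0.001,0.001,0],[0.001,-0.01,0.28,0.001,0.001,0],[0.001,-0.01,0.28,0.001,0.001,0],[0.001,-0.01,0.28,0.001,0.001,0],[0.001,-0.01,0.28,0.001,0.001,0]]]'
python3 -m inch '[[[0,0,0,0,0,0],[0,0,0.005,0,0,0],[0,0,0.01,0,0,0],[0,0,0.015,0,0,0],[0,0,0.02,0,0,0],[0,0,0.02,0,0,0],[0,0,0.02,0,0,0],[0,0,0.02,0,0,0]]]'
python3 -c "
from h import *
s=r.sense();print(s['contact_force'],s['wrist_torque'])"
```

```text
clock: 6.77
eef_pos: [548.4, 206.1, 65.4]
tcp_rot: [-3.138, -0.003, -0.307]
contact_force: [-0.2, -1.0, -2.9]
opening: 0.41
grasp_force: 49.5
clock: 7.43
eef_pos: [548.1, 206.0, 61.1]
tcp_rot: [-3.138, -0.003, -0.308]
contact_force: [-0.3, 0.8, -3.8]
opening: 0.409
grasp_force: 49.5
[-0.34273681  0.76150758 -3.82227621] [ 0.00786113  0.070146   -0.03077357]
```

```bash
for i in 1 2 3; do python3 -m inch '[[[-0.001,0,0.003,-0.0003,-0.0003,0],[-0.001,0,0.007,-0.0003,-0.0003,0],[-0.001,0,0.01,-0.0003,-0.0003,0],[-0.001,0,0.015,-0.0003,-0.0003,0],[-0.001,0,0.015,-0.0003,-0.0003,0],[-0.001,0,0.015,-0.0003,-0.0003,0]]]' | sed -n 1,4p
python3 -c "
from h import *
s=r.sense();print(s['contact_force'].round(2),s['wrist_torque'].round(3))"; done
```

```text
clock: 7.93
eef_pos: [547.8, 206.0, 58.0]
tcp_rot: [-3.139, -0.002, -0.308]
contact_force: [-0.3, 0.3, -3.1]
[-0.34  0.34 -3.15] [-0.025 -0.013  0.019]
clock: 8.43
eef_pos: [547.6, 206.1, 55.0]
tcp_rot: [-3.14, -0.001, -0.308]
contact_force: [0.1, -0.2, -2.0]
[ 0.11 -0.16 -1.95] [ 0.005  0.022 -0.01 ]
clock: 8.93
eef_pos: [547.4, 206.1, 52.0]
tcp_rot: [-3.141, -0.0, -0.308]
contact_force: [0.7, -0.6, -3.8]
[ 0.67 -0.6  -3.77] [ 0.013 -0.022 -0.036]
```

```bash
for i in 1 2 3 4; do python3 -m inch '[[[0,0,0.002,0,0,0],[0,0,0.005,0,0,0],[0,0,0.005,0,0,0],[0,0,0.005,0,0,0]]]' | sed -n 2,3p
python3 -c "
from h import *
s=r.sense();print(s['contact_force'].round(2),s['wrist_torque'].round(3))"; done
```

```text
eef_pos: [547.5, 206.1, 51.1]
tcp_rot: [-3.141, -0.0, -0.307]
[ 0.29 -0.7  -3.09] [-0.015  0.008  0.039]
eef_pos: [547.6, 206.2, 50.1]
tcp_rot: [-3.141, -0.0, -0.307]
[ 0.35 -0.73 -1.01] [-0.063  0.046  0.06 ]
eef_pos: [547.6, 206.2, 49.2]
tcp_rot: [-3.141, -0.0, -0.308]
[-0.25 -1.05  1.03] [-0.02   0.032  0.034]
eef_pos: [547.6, 206.2, 48.2]
tcp_rot: [-3.141, -0.0, -0.308]
[-0.26  0.4   1.24] [-0.022  0.052  0.019]
```

```bash
for i in 1 2; do python3 -m inch '[[[0,0,0.002,0,0,0],[0,0,0.0055,0,0,0],[0,0,0.0055,0,0,0],[0,0,0.0055,0,0,0]]]' | sed -n 2,3p
for j in 1 2 3 4; do python3 -m inch '[[[0,0,0,0,0,0]]]' | sed -n '2p;4p'; done; done
python3 - <<'E'
from h import *
print(r.sense()['wrist_torque'].round(3))
im=r.grab_frame("wrist")[:,:,::-1]; cv2.imwrite("pics/w5.png",im); fit(im)
sc=r.grab_frame("scene")[:,:,::-1]; cv2.imwrite("pics/sc5.png",sc)
a=cv2.resize(sc[140:240,380:490],None,fx=4.5,fy=4.5,interpolation=2)
b=cv2.resize(im[30:310,220:420],None,fx=1.5,fy=1.6,interpolation=2)
h=min(a.shape[0],b.shape[0]); cv2.imwrite("pics/v5.png",cv2.convertScaleAbs(np.hstack([a[:h],b[:h]]),alpha=1.5))
E
```

```text
eef_pos: [547.7, 206.2, 47.1]
tcp_rot: [-3.141, -0.001, -0.308]
eef_pos: [547.7, 206.2, 47.2]
contact_force: [0.8, -0.1, 3.1]
eef_pos: [547.7, 206.2, 47.1]
contact_force: [-0.2, -0.3, 3.7]
eef_pos: [547.7, 206.2, 47.1]
contact_force: [-1.1, -1.3, 4.6]
eef_pos: [547.6, 206.2, 47.1]
contact_force: [0.3, -0.4, 4.1]
eef_pos: [547.7, 206.2, 46.0]
tcp_rot: [-3.141, -0.001, -0.308]
eef_pos: [547.7, 206.2, 46.1]
contact_force: [-1.0, -0.2, 6.4]
eef_pos: [547.7, 206.2, 46.0]
contact_force: [0.5, -0.2, 5.5]
eef_pos: [547.7, 206.2, 46.1]
contact_force: [-0.2, 0.3, 6.3]
eef_pos: [547.7, 206.3, 46.1]
contact_force: [-1.7, -1.0, 6.8]
[0.03  0.186 0.074]
E (180, np.float64(261.5), np.float64(380.5)) (234, np.float64(279.5), np.float64(362.5)) band (260.5, 296.5) front 139.5 rms 8.566075251611924
fit [-2.0590e+00 -3.1000e-02 -1.8803e+01  6.8000e-02  9.0000e-03]
```

View pics/v5.png

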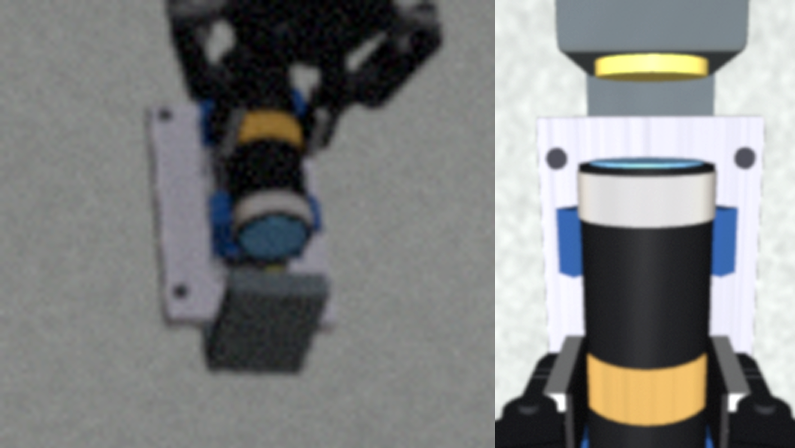

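```bash
for j in 1 2 3; do python3 -m inch '[[[0,0,0,0,0,0]]]' >/dev/null; python3 -c "
from h import *
s=r.sense();yw=s['tcp_rot'][2];R=Ro.from_euler('z',-yw);print(R.apply(s['contact_force']).round(2),R.apply(s['wrist_torque']).round(3),s['tcp_rot'])"; done
python3 - <<'E'
from h import *
c=r.camera_info("wrist"); s=r.sense(); C=cam("wrist",s)
yw=s["tcp_rot"][2]; f=lambda u,v,z:(Ro.from_euler('z',-yw).apply(ray(C,u,v,z)-s["eef_pos"])).round(1)
U=lambda x:220+(x-495)/1.5; V=lambda y:30+y/1.6
for n,x,y,z in[("nFL",557,207,54),("nFR",737,207,54),("nBL",559,272,54),("nBR",736,273,54),("lampTL",555,50,74),("lampTR",748,47,74),("baseFL",538,117,12),("baseFR",764,117,12)]: print(n,f(U(x),V(y),z))
for n,v,z in(("front",139.5,85),("b1",261,85),("b2",295.5,85)): print(n,f(321,v,z))
E
```

```text
[-0.59 -0.86  5.43] [0.001 0.141 0.093] [-3.14102936e+00 -6.03236819e-04 -3.07557480e-01]
[-1.03  0.32  6.46] [-0.04   0.096  0.053] [-3.14104859e+00 -5.44135110e-04 -3.07497236e-01]
[-0.25 -0.18  5.93] [-0.048  0.073 -0.021] [-3.14100703e+00 -5.87723799e-04 -3.07516070e-01]
nFL [43.9 28.4  7.9]
nFR [ 43.8 -29.3   7.9]
nBL [23.6 28.8  7.9]
nBR [ 23.2 -30.    7.9]
lampTL [85.2 23.5 27.9]
lampTR [ 85.8 -26.6  27.9]
baseFL [ 70.5  41.8 -34.1]
baseFR [ 70.4 -45.9 -34.1]
front [56.1 -0.3 38.9]
b1 [ 5.4 -0.2 38.9]
b2 [-11.   -0.2  38.9]
```

Barrel and V agree to within about 1 mm along the V. The carriage has floated about 1.6 mm left and the sink is about 4.5 mm, so I'll ease the barrel right and press 0.5 mm more.

```bash
python3 -m inch '[[[0,0.002,0,0,0,0],[0,0.004,0,0,0,0],[0,0.006,0.001,0,0,0],[0,0.0075,0.002,0,0,0],[0,0.0075,0.003,0,0,0],[0,0.0075,0.003,0,0,0],[0,0.0075,0.003,0,0,0],[0,0.0075,0.003,0,0,0]]]'
for j in 1 2 3 4 5 6; do python3 -m inch '[[[0,0,0,0,0,0]]]' >/dev/null; python3 -c "
from h import *
s=r.sense();yw=s['tcp_rot'][2];R=Ro.from_euler('z',-yw);print(s['eef_pos'].round(2),R.apply(s['contact_force']).round(2),R.apply(s['wrist_torque']).round(3))"; done
python3 - <<'E'
from h import *
im=r.grab_frame("wrist")[:,:,::-1]; a=cv2.resize(im[30:310,220:420],None,fx=2,fy=2,interpolation=2); cv2.imwrite("pics/v6.png",cv2.convertScaleAbs(a,alpha=1.5))
E
```

```text
clock: 12.62
eef_pos: [547.3, 205.0, 45.6]
tcp_rot: [-3.141, -0.001, -0.308]
contact_force: [-0.9, 0.6, 7.7]
opening: 0.413
grasp_force: 51.8
[547.31 204.98  45.57] [-1.45 -0.13  6.72] [0.033 0.199 0.071]
[547.3  204.97  45.57] [-1.08 -0.38  5.86] [0.017 0.18  0.058]
[547.31 204.98  45.57] [-1.05  0.6   6.97] [0.036 0.134 0.077]
[547.3  204.96  45.57] [-2.56  0.3   6.36] [-0.029  0.176 -0.007]
[547.3  204.98  45.57] [-1.35 -0.16  6.58] [0.02  0.195 0.076]
[547.32 204.98  45.58] [-1.14  0.01  6.68] [0.028 0.235 0.015]
```

View pics/v6.png

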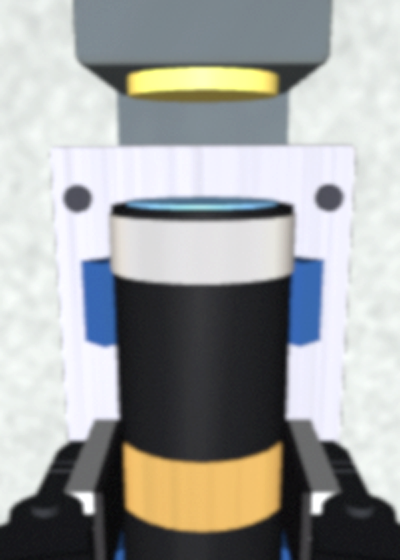

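The last picture shows the barrel symmetric in the V: the blue shows equally at 83–117 and 290–322, and the lamp and base are centred on it. The force and height readings both put the sink at about 5 mm, and they are steady.

```bash
python3 -c "
from rig import r
print(r.sign_off())"
```

```text
the job is handed in; nothing more can be done
None
```

The barrel is seated midway along the V saddle with its glass front towards the lamp, pressed down about 5 mm by estimate and still held there; the job was handed in at about 13 s, and no result was returned.

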